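# Slide the wax pot round the tub and onto the sprung thermometer pad

### The job

Slide the white wax pot along the bench, through the gap between the vial rack and the oblong grout tub, then squarely in front of the contact thermometer and against its copper pad. Press it gently until the sprung pad has clearly given (about 8 N, never so far that the spring bottoms), then let go so that the pot stands still with its wall resting on the pad. Keep the pot flat on the bench, and let neither pot nor robot touch the tub, the vial rack or the white-lidded jar.

Things in the scene. Friction and masses are not known exactly. Their poses are not given: they have to be found in the camera images.
- wax_pot: white glass pot of wax, round, 120 mm across, 105 mm high, nearly upright wall from 10 to 70 mm height, about 0.75 kg (varies by a fifth), too wide to grasp: to be pushed, best low down, since it tends to tip if pushed high. Friction on the bench about 0.6 (slides at 3 to 7 N). Origin at the centre of its underside, z up; its yaw does not matter.
- grout_tub: fixed obstacle: pale oblong open tub, 128 mm along its own x, 207 mm along its own y, 89 mm high; stands with its long (y) axis pointing roughly away from the robot. Origin at the centre of its underside.
- vial_rack: fixed obstacle: wooden rack, 45 mm along its x, 150 mm along its y, 32 mm high, with three corked vials in it that reach 65 mm above the bench; it stands nearer the robot than the tub, long side along world y. The gap for the pot, 160 mm or more, lies between its far (+x) side and the tub. Origin at the foot of the middle of that far side.
- jar: fixed obstacle: glass jar with a white lid, 70 mm across, 110 mm high, to the left of the place in front of the thermometer. Origin at the centre of its underside.
- probe_stand: contact thermometer, fixed: grey housing with round dial, 105 mm high, on a foot reaching 45 mm to its -x, 55 mm to its +x and 55 mm to each side of the origin. A rod carrying an upright flat copper pad (44 mm wide, 34 mm high, facing -x) comes out of its -x side, towards the robot, in its plane y = 0, where the pot's centre must come to rest. Origin at the underside, under the housing.
- rod_axis (a point): point on the rod's axis, 58 mm straight above the thermometer's origin; does not move with the rod. The rod is set by hand: the pad's face lies anywhere from 85 to 125 mm in front (-x) of this point; where is not reported and must be felt. The pad is sprung along x: 1.2 N per mm, 12 mm of travel, then a hard stop (a little over 14 N).

How it is judged:
On the way, in this order (a step that is already met when the one before it is completed fails the run):
1. the pot is in the gap between the vial rack and the tub (x of wax_pot in the frame of vial_rack between 0.03 and 0.18 m and y of wax_pot in the frame of vial_rack between -0.075 and 0.075 m), for 0.1 s.
2. the pot presses the thermometer's pad with more than 4 N (contact force between wax_pot and probe_stand above 4 N), for 0.3 s.
At the end, for the whole second after the job is handed in: The pot stands upright on the bench in front of the thermometer, at rest, its wall still touching the copper pad (more than 0.2 N), its centre within 15 mm of the thermometer's centre plane (contact force between wax_pot and probe_stand above 0.2 N and y of wax_pot in the frame of probe_stand between -0.015 and 0.015 m and x of wax_pot in the frame of probe_stand below -0.12 m and angle between wax_pot's own z axis and vertical below 0.08 rad and height (world z) of wax_pot below 0.006 m and linear speed of wax_pot below 0.01 m/s).
It fails at once if the grout tub is touched (over 0.8 N) (contact force between grout_tub and anything else above 0.8 N).
It fails at once if the vial rack is touched (over 0.8 N) (contact force between vial_rack and anything else above 0.8 N).
It fails at once if the jar is touched (over 0.8 N) (contact force between jar and anything else above 0.8 N).
It fails at once if the thermometer is pressed with more than 15 N (its spring bottoms at 14.4 N) (contact force between probe_stand and anything else above 15 N).
It fails at once if the pot is lifted over 12 mm or tilted over 0.2 rad (height (world z) of wax_pot above 0.012 m or angle between wax_pot's own z axis and vertical above 0.2 rad).
It also fails if it takes over 72 s, if anything falls off the work surface, if the arm or the gripper's body presses on something with over 40 N, if the wrist force passes 120 N, or if a joint passes its speed limit or range.

### The arm

A 7-joint arm with a two-finger parallel gripper is mounted at the origin on a cart in front of the work surface, level with it; the furniture and walls round the work are solid. World frame = base frame: x ahead of the robot, y to its left, z up, the work surface at z = 0. Lengths are in m, angles in rad, forces in N, time in s.
With the tool pointing down it reaches from about 0.425 to 0.875 m from the base axis. Payload 4.7 kg.
Tool frame: the origin (TCP) lies on the centre line of the jaws, within the pads' length; the fingertips stand ahead of it and the grasp point (between the pads) lies 8 mm behind it (ctrl.finger_overhang is the x of the fingertips in the tool frame, in m); x points along the fingers, z is the direction in which the jaws open and shut, and the axes are right-handed (so a half turn about x gives the same grasp; the last joint's range is limited). The gripper opens to 87 mm and grips with 3 to 60 N. Pads are 19 mm wide; open, the fingers measure 117 mm over their backs; the gripper's body (75 mm by 190 mm) begins 51 mm behind the grasp point.
Start: joints at [1.217, 0.321, -0.07, 1.45, 0.023, 1.371, -0.057], TCP at [0.234, -0.607, 0.234] pointing down, gripper open.
Joint ranges: [-2.86, 2.86], [-0.3, 2.09], [-1.38, 1.24], [0.06, 2.45], [-1.56, 4.7], [0.09, 2.05], [-2.69, 2.69]. Speed limits (rad/s): [2.57, 2.57, 3.14, 3.14, 3.14, 3.14, 3.14].

### API

Orientations are given as a rotation vector (axis times angle).
In Python, from bench import readout, viewer, job, nets, ctrl gives the robot as it stands.
- The arm moves only by the shell command python3 -m creep 'ROWS' [FORCE]. ROWS is JSON, a list of rows, each an object with "linear": the shift along the tool's x, y, z in m, a list of three; "twist": the turn, a rotation vector about the tool's x, y, z in degrees, a list of three; "fingers": the gripper's target within -1 to 1 (shut at 1, half-way at 0, fully open at -1). A call has 1 to 8 rows; each row is the pose to reach, as a shift and turn from the pose commanded when the call began, along the tool's axes at that moment; what a row does not reach only later rows make up. A row lasts 1/12 s, in which the tool goes at most 41.7 mm and 7.16 degrees, less where a joint would pass 70% of its speed; a pose out of reach is approached as far as the arm can. A call with a gripper value outside its range is refused whole. The fingers move at their own pace and stop on an object; FORCE is the grip in N (left out, the last holds). Time passes only in rows, so rows that repeat a pose let the fingers close. It gives the time, the measured TCP pose, the force and the opening at its end, in the units of the state.
- readout.get_state(): the state, without advancing time (a new reading comes with each control period).
- viewer.get_image(name): name is "scene" or "top"; returns (picture, depth): 400x640x3 uint8, red, green, blue; 400x640 float32, m along the optical axis (not along the pixel's ray), 0 where there is no reading.
- viewer.camera_params(name): a dict with "K" (3x3 intrinsics, pixels), "cam_to_world" (4x4, takes a point from camera to world coordinates). Camera axes: x right, y down, z forward; pixel columns grow to the right and rows downward; lengths in m; the calibration is good to about 2 mm. A picture is of the moment at which its call begins. camera_params takes no time and is no camera call.
- job.close_job(): hands the job in, once; it reports no verdict.
Trained networks look in the newest picture that a camera, given by its name, has taken for a name from the list of things; names that differ only in an ending like _2 or _b are one class to them, and where a whole thing is asked for, a point or a joint stands for the part that bears it (a point fixed in the world has none). Each returns a list of dicts, best first, with "conf" (0 to 1); they miss things now and then, are a little off and sometimes report something else, mostly with a low value. They report only what shows in the picture. A call takes as long as a camera call.
- nets.boxes_of(camera, label): "centre" ([x, y, z] in m, in world coordinates, good to about 4 mm: the middle of the surface that is visible of it).
- nets.place_of(camera, label): "centre" ([x, y, z] in m, in world coordinates, good to about 4 mm: a listed point, or the origin of a listed thing).
The state is a dict: "time": time; "joint_positions": joint angles; "qd": joint speeds; "joint_torque": joint torques, N m; "position": TCP position; "tool_rot": TCP orientation; "ft_force": force on the tool from outside, world axes, zero at the start; "torque": the same for the moment, N m; "grip_width": opening from 0.0 (shut) to 1.0 (fully open).
Only numpy, scipy, OpenCV 4.12 (cv2) and the standard library are available. Lean on these libraries where they do the work, as an engineer would, in place of code of your own. Each camera call takes 0.05 s, during which the arm holds its last target.

## Working session

There is one attempt and no reset: what is moved stays moved. The work goes in short steps, Python scripts to look and compute and a shell command to move; the robot and the scene stay as the last step left them, time stands still between calls to the robot, and variables do not carry over. Pictures are saved under pics/ and viewed, and the job is handed in when it is done.

```bash
ls; mkdir -p pics; cat > h.py <<'E'
import numpy as np, cv2
from bench import readout, viewer, job, nets, ctrl
def snap(n,f):
    im,d=viewer.get_image(n); cv2.imwrite('pics/'+f,im[:,:,::-1]); return im,d
def cloud(n,d):
    p=viewer.camera_params(n);K=np.array(p['K']);T=np.array(p['cam_to_world'])
    v,u=np.mgrid[0:400,0:640]
    P=np.stack([(u-K[0,2])/K[0,0]*d,(v-K[1,2])/K[1,1]*d,d],-1)
    return P@T[:3,:3].T+T[:3,3]
E
python3 - <<'E'
from h import *
for c in('scene','top'):
    im,d=snap(c,c+'0.png'); np.save(c+'0.npy',cloud(c,d))
    for l in('wax_pot','grout_tub','vial_rack','jar','probe_stand','rod_axis'):
        print(c,l,[(np.round(r['centre'],3),round(r['conf'],2)) for r in nets.place_of(c,l)[:2]])
s=readout.get_state(); print(s); print(ctrl.finger_overhang)
E
```

```text
pics
scene wax_pot [(array([ 0.469, -0.235, -0.001]), 0.79)]
scene grout_tub [(array([ 0.71 , -0.054, -0.003]), 0.95)]
scene vial_rack [(array([ 0.384,  0.008, -0.003]), 0.89)]
scene jar [(array([ 0.492,  0.324, -0.001]), 0.97)]
scene probe_stand [(array([0.8  , 0.164, 0.002]), 0.7)]
scene rod_axis [(array([0.801, 0.16 , 0.062]), 0.81)]
top wax_pot [(array([ 0.474, -0.235, -0.002]), 0.68)]
top grout_tub [(array([ 0.714, -0.056, -0.003]), 0.92)]
top vial_rack [(array([0.378, 0.009, 0.002]), 0.56)]
top jar [(array([ 0.489,  0.318, -0.001]), 0.69)]
top probe_stand [(array([0.802, 0.16 , 0.001]), 0.96)]
top rod_axis [(array([0.802, 0.163, 0.054]), 0.93)]
{'time': 0.7, 'joint_positions': array([ 1.21712485,  0.32094982, -0.07008265,  1.45049555,  0.02259891,
        1.37078978, -0.05688199]), 'qd': array([-0.00120095,  0.00035696, -0.00045561,  0.00051347, -0.0001365 ,
       -0.00082826,  0.00092137]), 'joint_torque': array([ 3.92851575e-05, -4.90961909e+01, -4.02889447e-01, -3.12713099e+01,
       -6.36658492e-02,  3.32873838e-02,  2.50916020e-05]), 'position': array([ 0.23367575, -0.60657144,  0.23362124]), 'tool_rot': array([ 0.93403252,  1.36095038, -0.93423364]), 'ft_force': array([0.49034338, 0.0274993 , 0.27561196]), 'torque': array([-0.07343302,  0.0298732 ,  0.02493757]), 'grip_width': 0.9994486437988708}
0.011
```

View pics/top0.png

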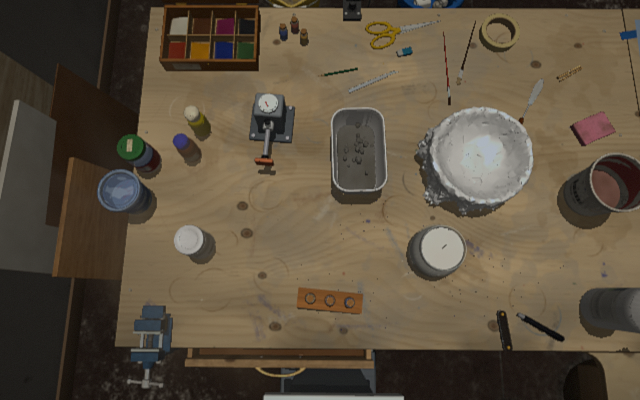

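View pics/scene0.png

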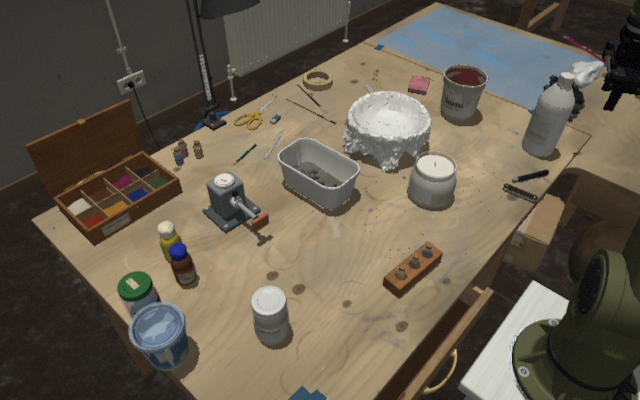

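```bash
python3 - <<'E'
from h import *
from scipy.spatial.transform import Rotation as R
print(R.from_rotvec(readout.get_state()['tool_rot']).as_matrix().round(3))
for c in('scene','top'):
    P=np.load(c+'0.npy').reshape(-1,3)
    def ext(n,c0,r,z0,z1):
        m=(np.abs(P[:,0]-c0[0])<r[0])&(np.abs(P[:,1]-c0[1])<r[1])&(P[:,2]>z0)&(P[:,2]<z1); q=P[m]
        if len(q): print(c,n,len(q),np.percentile(q,[1,99],axis=0).round(3).tolist())
    ext('pot',(.47,-.235),(.1,.1),.09,.12)
    ext('potw',(.47,-.235),(.1,.1),.02,.07)
    ext('tub',(.71,-.055),(.11,.14),.075,.12)
    ext('rack',(.36,.01),(.08,.12),.02,.04)
    ext('jar',(.49,.32),(.07,.07),.09,.13)
    ext('stand',(.8,.16),(.09,.08),.08,.13)
    ext('rod',(.73,.16),(.04,.03),.03,.08)
E
```

```text
[[ 0.     0.933  0.36 ]
 [-0.     0.36  -0.933]
 [-1.    -0.     0.   ]]
scene pot 1010 [[0.425, -0.288, 0.091], [0.522, -0.188, 0.108]]
scene potw 726 [[0.414, -0.307, 0.021], [0.569, -0.177, 0.069]]
scene tub 912 [[0.604, -0.122, 0.075], [0.81, 0.007, 0.093]]
scene rack 919 [[0.332, -0.064, 0.021], [0.387, 0.084, 0.039]]
scene jar 994 [[0.456, 0.289, 0.09], [0.518, 0.351, 0.114]]
scene stand 663 [[0.769, 0.124, 0.081], [0.842, 0.192, 0.109]]
scene rod 167 [[0.696, 0.15, 0.051], [0.769, 0.172, 0.073]]
top pot 1758 [[0.428, -0.286, 0.092], [0.523, -0.189, 0.108]]
top potw 318 [[0.415, -0.314, 0.021], [0.568, -0.178, 0.07]]
top tub 819 [[0.605, -0.121, 0.075], [0.812, 0.007, 0.093]]
top rack 1044 [[0.336, -0.065, 0.029], [0.387, 0.082, 0.037]]
top jar 754 [[0.458, 0.288, 0.094], [0.519, 0.35, 0.114]]
top stand 768 [[0.772, 0.122, 0.081], [0.843, 0.191, 0.108]]
top rod 189 [[0.692, 0.15, 0.055], [0.77, 0.174, 0.072]]
```

The top view shows the pot at about (437,250), the rack at (330,300), the tub at (358,150), the jar at (188,240), and the stand at (270,115) with its pad at (264,160). The depth extents agree with the networks. Next I'll check the pad and the yaws, then work out the first approach.

```bash
cat >> h.py <<'E'
from scipy.spatial.transform import Rotation as R
def rot(az,th):
    # fingers tilt toward horizontal push direction az (deg), th from vertical; jaw axis z to the right of push
    a,t=np.radians(az),np.radians(th); d=np.array([np.cos(a),np.sin(a),0]); up=np.array([0,0,1.])
    x=d*np.sin(t)-up*np.cos(t); z=np.array([np.sin(a),-np.cos(a),0]); y=np.cross(z,x)
    return np.stack([x,y,z],1)
def rows(pos,Rt,s=None):
    s=s or readout.get_state(); R0=R.from_rotvec(s['tool_rot']).as_matrix()
    print('lin',(R0.T@(np.array(pos)-s['position'])).round(4).tolist(),'twist',np.degrees(R.from_matrix(R0.T@Rt).as_rotvec()).round(1).tolist())
def tcp_for(pot,az,h,th,op):
    # TCP so that the front tip edges of both fingers touch the pot (r 60)
    a,t=np.radians(az),np.radians(th); d=np.array([np.cos(a),np.sin(a),0]); up=np.array([0,0,1.])
    c=np.array([*pot,h])-d*np.sqrt(.06**2-(op/2)**2)   # contact = tip front corner
    x=d*np.sin(t)-up*np.cos(t); y=d*np.cos(t)+up*np.sin(t)
    return c-x*.011-y*.0095
E
python3 - <<'E'
from h import *
for c in('scene','top'):
    P=np.load(c+'0.npy').reshape(-1,3)
    q=P[(P[:,0]>.66)&(P[:,0]<.76)&(abs(P[:,1]-.16)<.05)&(P[:,2]>.025)&(P[:,2]<.09)]
    for x0 in np.arange(.68,.76,.01):
        w=q[(q[:,0]>=x0)&(q[:,0]<x0+.01)]
        if len(w): print(c,round(x0,2),len(w),w.min(0).round(3),w.max(0).round(3),w.mean(0).round(3))
    for n,x,y,z in(('foot',(.74,.87),(.09,.24),(.006,.03)),('rack',(.32,.40),(-.09,.11),(.025,.04)),('tub',(.58,.84),(-.15,.04),(.08,.1))):
        m=(P[:,0]>x[0])&(P[:,0]<x[1])&(P[:,1]>y[0])&(P[:,1]<y[1])&(P[:,2]>z[0])&(P[:,2]<z[1])
        if m.sum()>20: print(c,n,m.sum(),cv2.minAreaRect((P[m][:,:2]*1000).astype(np.float32)))
rr=rot(90,30); t=tcp_for((.473,-.262),90,.025,30,.061); print('tcp',t.round(3))
rows((t[0],t[1]-.04,.2),rr)
rows((.30,-.45,.234),rot(-69+45,0))
E
```

```text
scene 0.68 72 [0.68  0.144 0.042] [0.688 0.189 0.08 ] [0.683 0.175 0.068]
scene 0.69 10 [0.693 0.16  0.065] [0.699 0.172 0.068] [0.697 0.165 0.067]
scene 0.7 17 [0.702 0.16  0.058] [0.71  0.171 0.068] [0.706 0.166 0.064]
scene 0.71 18 [0.711 0.156 0.057] [0.72  0.171 0.068] [0.715 0.166 0.063]
scene 0.72 17 [0.72  0.159 0.059] [0.729 0.169 0.068] [0.725 0.165 0.064]
scene 0.73 18 [0.73  0.157 0.06 ] [0.74  0.17  0.068] [0.735 0.164 0.064]
scene 0.74 18 [0.74  0.159 0.056] [0.75  0.168 0.07 ] [0.745 0.165 0.064]
scene 0.75 16 [0.751 0.157 0.059] [0.76  0.167 0.067] [0.755 0.163 0.064]
scene foot 780 ((802.867919921875, 150.59744262695312), (125.4639892578125, 102.48623657226562), 84.7335433959961)
scene rack 846 ((359.8981018066406, 8.695213317871094), (152.49331665039062, 47.006202697753906), 85.0376968383789)
scene tub 731 ((707.670166015625, -57.645835876464844), (210.97361755371094, 132.21168518066406), 1.3467463254928589)
top 0.68 70 [0.68  0.145 0.045] [0.689 0.188 0.079] [0.683 0.168 0.073]
top 0.69 26 [0.691 0.157 0.058] [0.7   0.175 0.071] [0.695 0.166 0.066]
top 0.7 20 [0.7 
[... 190 characters left out ...]
.064]
top 0.73 21 [0.73  0.157 0.059] [0.74  0.169 0.068] [0.735 0.163 0.064]
top 0.74 18 [0.74  0.157 0.058] [0.75  0.167 0.068] [0.745 0.162 0.063]
top 0.75 20 [0.75  0.157 0.058] [0.759 0.167 0.067] [0.755 0.161 0.063]
top foot 775 ((811.7579956054688, 157.53421020507812), (111.71903228759766, 113.5589599609375), 87.1519546508789)
top rack 1041 ((361.0057678222656, 8.513214111328125), (150.181396484375, 45.01137924194336), 84.65055847167969)
top tub 692 ((709.1187133789062, -57.39478302001953), (208.499267578125, 127.99549865722656), 1.7439137697219849)
tcp [ 0.473 -0.327  0.03 ]
lin [0.0336, 0.3093, -0.1371] twist [-67.3, 18.0, 26.3]
lin [-0.0004, 0.1182, -0.1223] twist [45.1, 0.0, -0.0]
```

```bash
python3 - <<'E'
from h import *
P=np.load('top0.npy');print(P[310,610],P[190,600],P[300,600],P[155,480],P[115,450],P[205,480])
for c in('scene','top'):
    P=np.load(c+'0.npy').reshape(-1,3)
    q=P[(P[:,0]>.2)&(P[:,0]<.6)&(P[:,1]<-.33)&(P[:,1]>-.8)&(P[:,2]>.03)]
    for z in np.arange(.03,.4,.04):
        w=q[(q[:,2]>z)&(q[:,2]<z+.04)]
        if len(w)>5: print(c,round(z,2),len(w),w.min(0).round(3),w.max(0).round(3))
E
```

```text
[ 0.34532616 -0.57745761  0.11299466] [ 0.61948158 -0.63252945  0.05283672] [ 0.36529595 -0.58048978  0.08007944] [ 0.70534453 -0.3553386   0.05134322] [ 0.79110031 -0.27577328  0.09151327] [ 0.57581394 -0.33587838  0.07779047]
scene 0.03 664 [ 0.302 -0.644  0.03 ] [ 0.6   -0.331  0.07 ]
scene 0.07 854 [ 0.301 -0.8    0.07 ] [ 0.6  -0.33  0.11]
scene 0.11 710 [ 0.3  -0.69  0.11] [ 0.6   -0.559  0.15 ]
scene 0.15 573 [ 0.3   -0.641  0.15 ] [ 0.391 -0.574  0.19 ]
scene 0.19 406 [ 0.206 -0.653  0.19 ] [ 0.377 -0.551  0.23 ]
scene 0.23 303 [ 0.204 -0.652  0.23 ] [ 0.363 -0.548  0.27 ]
scene 0.27 290 [ 0.2   -0.676  0.27 ] [ 0.299 -0.509  0.31 ]
scene 0.31 868 [ 0.2   -0.692  0.31 ] [ 0.302 -0.505  0.35 ]
scene 0.35 395 [ 0.202 -0.615  0.35 ] [ 0.272 -0.547  0.39 ]
scene 0.39 400 [ 0.219 -0.623  0.39 ] [ 0.272 -0.546  0.43 ]
top 0.03 862 [ 0.304 -0.677  0.03 ] [ 0.6  -0.33  0.07]
top 0.07 1177 [ 0.302 -0.681  0.07 ] [ 0.6  -0.33  0.11]
top 0.11 915 [ 0.302 -0.678  0.11 ] [ 0.6   -0.558  0.15 ]
top 0.15 568 [ 0.307 -0.616  0.15 ] [ 0.392 -0.576  0.186]
```

```bash
python3 - <<'E'
from h import *
for c in('scene','top'):
    P=np.load(c+'0.npy').reshape(-1,3)
    for y in np.arange(-.44,-.28,.02):
        w=P[(P[:,1]>y)&(P[:,1]<y+.02)&(P[:,0]>.535)&(P[:,0]<.75)&(P[:,2]>.01)]
        if len(w): print(c,round(y,2),'xmin',w[:,0].min().round(3), 'xmin z>.05',w[w[:,2]>.05][:,0].min().round(3),'zmax',w[:,2].max().round(3))
s=readout.get_state()
R0=R.from_rotvec(s['tool_rot']).as_matrix(); 
print('leg1',(R0.T@np.array([0.0,.2,.04])).round(3))
E
```

```text
scene -0.44 xmin 0.607 xmin z>.05 0.607 zmax 0.105
scene -0.42 xmin 0.591 xmin z>.05 0.591 zmax 0.096
scene -0.4 xmin 0.576 xmin z>.05 0.576 zmax 0.096
scene -0.38 xmin 0.57 xmin z>.05 0.57 zmax 0.097
scene -0.36 xmin 0.568 xmin z>.05 0.568 zmax 0.096
scene -0.34 xmin 0.569 xmin z>.05 0.569 zmax 0.099
scene -0.32 xmin 0.568 xmin z>.05 0.572 zmax 0.102
scene -0.3 xmin 0.573 xmin z>.05 0.581 zmax 0.104
top -0.44 xmin 0.606 xmin z>.05 0.606 zmax 0.107
top -0.42 xmin 0.591 xmin z>.05 0.591 zmax 0.097
top -0.4 xmin 0.581 xmin z>.05 0.581 zmax 0.096
top -0.38 xmin 0.572 xmin z>.05 0.572 zmax 0.097
top -0.36 xmin 0.569 xmin z>.05 0.569 zmax 0.098
top -0.34 xmin 0.57 xmin z>.05 0.572 zmax 0.099
top -0.32 xmin 0.566 xmin z>.05 0.572 zmax 0.102
top -0.3 xmin 0.576 xmin z>.05 0.583 zmax 0.102
leg1 [-0.04   0.072 -0.187]
```

```bash
python3 -m creep '[{"linear":[-0.04,0,0],"twist":[0,0,0],"fingers":-0.4},{"linear":[-0.04,0.072,-0.187],"twist":[-20,0,0],"fingers":-0.4},{"linear":[-0.04,0.072,-0.187],"twist":[-20,0,0],"fingers":-0.4},{"linear":[-0.04,0.072,-0.187],"twist":[-20,0,0],"fingers":-0.4},{"linear":[-0.04,0.072,-0.187],"twist":[-20,0,0],"fingers":-0.4},{"linear":[-0.04,0.072,-0.187],"twist":[-20,0,0],"fingers":-0.4},{"linear":[-0.04,0.072,-0.187],"twist":[-20,0,0],"fingers":-0.4}]'
python3 - <<'E'
from h import *
t=tcp_for((.473,-.236),75,.03,30,.061); print('contact tcp',t.round(3))
d=np.array([np.cos(np.radians(75)),np.sin(np.radians(75)),0])
g=t-d*.035; g[2]=.2; print(g.round(3)); rows(g,rot(75,30))
E
```

```text
time: 1.28
position: [0.2349, -0.4002, 0.2742]
tool_rot: [0.663, 1.468, -0.662]
ft_force: [0.2, 0.7, 0.4]
grip_width: 0.705
contact tcp [ 0.456 -0.299  0.035]
[ 0.447 -0.333  0.2  ]
lin [0.0742, 0.2036, 0.0899] twist [-32.8, 8.8, 29.1]
```

```bash
python3 -m creep '[{"linear":[0.074,0.204,0.09],"twist":[-32.8,8.8,29.1],"fingers":-0.4},{"linear":[0.074,0.204,0.09],"twist":[-32.8,8.8,29.1],"fingers":-0.4},{"linear":[0.074,0.204,0.09],"twist":[-32.8,8.8,29.1],"fingers":-0.4},{"linear":[0.074,0.204,0.09],"twist":[-32.8,8.8,29.1],"fingers":-0.4},{"linear":[0.074,0.204,0.09],"twist":[-32.8,8.8,29.1],"fingers":-0.4},{"linear":[0.074,0.204,0.09],"twist":[-32.8,8.8,29.1],"fingers":-0.4},{"linear":[0.074,0.204,0.09],"twist":[-32.8,8.8,29.1],"fingers":-0.4},{"linear":[0.074,0.204,0.09],"twist":[-32.8,8.8,29.1],"fingers":-0.4}]'
python3 - <<'E'
from h import *
t=tcp_for((.473,-.236),75,.03,30,.061)
d=np.array([np.cos(np.radians(75)),np.sin(np.radians(75)),0])
rows(t-d*.035,rot(75,30))
snap('scene','s1.png');snap('top','t1.png')
E
```

```text
time: 1.95
position: [0.4468, -0.3403, 0.1965]
tool_rot: [0.61, 1.455, 0.204]
ft_force: [-0.8, -0.2, 0.6]
grip_width: 0.699
lin [0.1434, -0.0752, -0.0012] twist [-0.4, -0.0, -0.2]
```

View pics/s1.png

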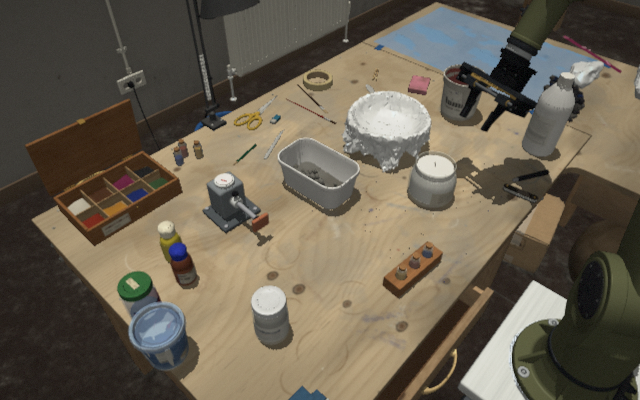

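View pics/t1.png

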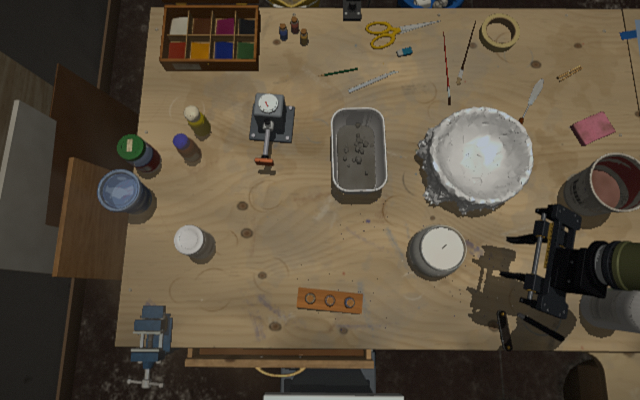

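```bash
python3 - <<'E'
from h import *
for c in('top','scene'):
    im,d=viewer.get_image(c); P=cloud(c,d); np.save(c+'1.npy',P)
    P=P.reshape(-1,3)
    q=P[(P[:,0]>.2)&(P[:,0]<.6)&(P[:,1]<-.4)&(P[:,1]>-.9)&(P[:,2]>.1)]
    for y in np.arange(-.8,-.36,.04):
        w=q[(abs(q[:,1]-y)<.02)]
        if len(w)>5: print(c,round(y,2),len(w),'z',np.percentile(w[:,2],[0,10,50,90,100]).round(2),'x',np.percentile(w[:,0],[0,50,100]).round(2))
E
```

```text
top -0.68 72 z [0.1  0.1  0.11 0.12 0.13] x [0.57 0.58 0.6 ]
top -0.64 84 z [0.1  0.11 0.13 0.13 0.14] x [0.55 0.56 0.57]
top -0.6 1043 z [0.1  0.11 0.15 0.18 0.18] x [0.3  0.36 0.58]
top -0.56 414 z [0.1  0.11 0.13 0.16 0.17] x [0.33 0.35 0.6 ]
top -0.44 940 z [0.25 0.28 0.39 0.42 0.42] x [0.37 0.44 0.52]
top -0.4 1915 z [0.24 0.28 0.38 0.4  0.42] x [0.35 0.43 0.53]
scene -0.8 17 z [0.1  0.1  0.1  0.11 0.11] x [0.32 0.34 0.35]
scene -0.64 117 z [0.1  0.15 0.21 0.24 0.24] x [0.3  0.33 0.56]
scene -0.6 1402 z [0.1  0.12 0.17 0.22 0.24] x [0.3  0.34 0.58]
scene -0.56 231 z [0.1  0.1  0.13 0.15 0.18] x [0.33 0.35 0.6 ]
scene -0.48 163 z [0.41 0.43 0.45 0.47 0.47] x [0.37 0.38 0.46]
scene -0.44 1288 z [0.25 0.39 0.43 0.46 0.47] x [0.37 0.4  0.52]
scene -0.4 798 z [0.24 0.31 0.38 0.4  0.42] x [0.36 0.41 0.52]
```

The gripper is tilted behind the pot and clear of the bottle, so I'm descending.

```bash
python3 -m creep '[{"linear":[0.143,-0.075,-0.001],"twist":[0,0,0],"fingers":-0.4},{"linear":[0.143,-0.075,-0.001],"twist":[0,0,0],"fingers":-0.4},{"linear":[0.143,-0.075,-0.001],"twist":[0,0,0],"fingers":-0.4},{"linear":[0.143,-0.075,-0.001],"twist":[0,0,0],"fingers":-0.4},{"linear":[0.143,-0.075,-0.001],"twist":[0,0,0],"fingers":-0.4},{"linear":[0.143,-0.075,-0.001],"twist":[0,0,0],"fingers":-0.4}]'
python3 - <<'E'
from h import *
print([(np.round(r['centre'],3),r['conf']) for c in('top','scene') if snap(c,c+'2.png') for r in nets.place_of(c,'wax_pot')[:2]])
s=readout.get_state(); print(s['position'],s['ft_force'], s['joint_positions'].round(2))
for p,az in(((.473,-.236),75),((.485,-.18),78),((.488,-.12),86)):
    t=tcp_for(p,az,.03,30,.061); print(t.round(4)); rows(t,rot(az,30))
E
```

```text
time: 2.65
position: [0.4464, -0.3329, 0.0385]
tool_rot: [0.609, 1.454, 0.201]
ft_force: [-0.4, -0.7, 1.4]
grip_width: 0.702
[(array([ 0.476, -0.238,  0.004]), 0.81), (array([ 0.471, -0.237, -0.002]), 0.61)]
[ 0.44880288 -0.33532577  0.0415115 ] [-0.23612767  0.0278199   0.34610015] [ 1.08  0.54 -0.28  1.68 -0.31  1.24  0.7 ]
[ 0.4561 -0.2992  0.0348]
lin [0.0241, 0.0286, -0.0026] twist [-0.2, 0.4, 0.2]
[ 0.4714 -0.244   0.0348]
lin [0.0526, 0.0783, -0.0025] twist [-2.8, 1.9, 0.2]
[ 0.4834 -0.1852  0.0348]
lin [0.0822, 0.1303, -0.0064] twist [-9.7, 5.9, 0.3]
```

View pics/top2.png

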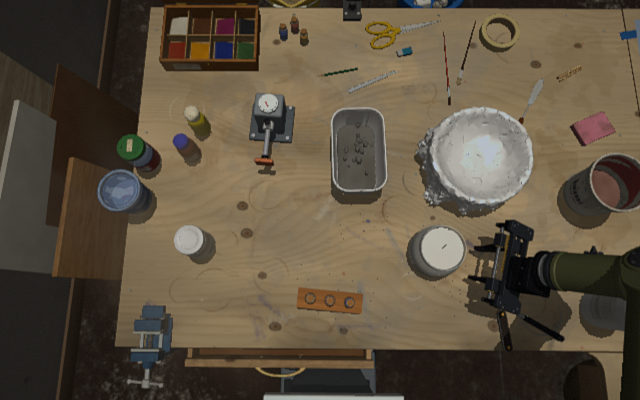

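```bash
python3 -m creep '[{"linear":[0.008,0.01,-0.001],"twist":[0,0,0],"fingers":-0.4},{"linear":[0.016,0.02,-0.002],"twist":[0,0,0],"fingers":-0.4},{"linear":[0.021,0.026,-0.002],"twist":[0,0,0],"fingers":-0.4},{"linear":[0.025,0.032,-0.003],"twist":[0,0,0],"fingers":-0.4},{"linear":[0.029,0.039,-0.003],"twist":[0,0,0],"fingers":-0.4},{"linear":[0.033,0.046,-0.003],"twist":[-1,0.5,0],"fingers":-0.4},{"linear":[0.037,0.053,-0.003],"twist":[-2,1,0],"fingers":-0.4},{"linear":[0.041,0.06,-0.003],"twist":[-3,1.5,0],"fingers":-0.4}]'
python3 - <<'E'
from h import *
print([(np.round(r['centre'],3),r['conf']) for c in('top','scene') if snap(c,c+'3.png') for r in nets.place_of(c,'wax_pot')[:2]])
s=readout.get_state(); print(s['position'],s['ft_force'])
for p,az in(((.48,-.17),80),((.484,-.14),86),((.488,-.1),90)):
    t=tcp_for(p,az,.03,30,.061); print(t.round(4)); rows(t,rot(az,30))
E
```

```text
time: 3.52
position: [0.4643, -0.2667, 0.0334]
tool_rot: [0.558, 1.466, 0.239]
ft_force: [-0.1, -8.4, 2.7]
grip_width: 0.697
[(array([ 0.475, -0.207,  0.002]), 0.56), (array([ 0.475, -0.2  ,  0.003]), 0.56)]
[ 0.46461377 -0.26366503  0.03330838] [ 1.67889371 -3.68095767  2.06271319]
[ 0.4686 -0.2344  0.0348]
lin [0.0134, 0.0263, -0.0022] twist [-1.6, 1.3, 0.1]
[ 0.4794 -0.2052  0.0348]
lin [0.0287, 0.053, 0.0023] twist [-6.8, 4.3, 0.2]
[ 0.488  -0.1654  0.0348]
lin [0.049, 0.0883, 0.0023] twist [-10.3, 6.3, 0.2]
```

View pics/scene3.png

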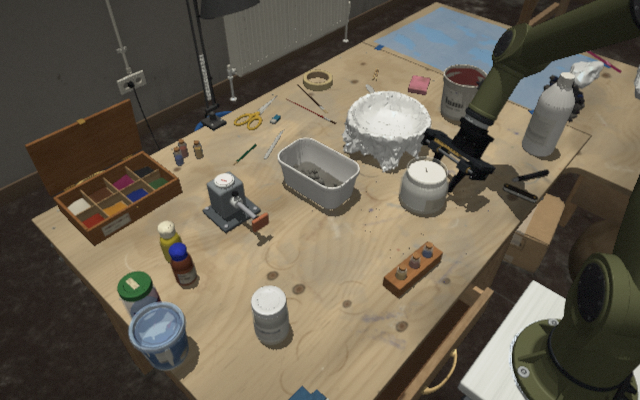

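```bash
python3 -m creep '[{"linear":[0.006,0.012,-0.001],"twist":[-1,0.6,0],"fingers":-0.4},{"linear":[0.012,0.023,-0.001],"twist":[-2,1.3,0],"fingers":-0.4},{"linear":[0.018,0.034,0],"twist":[-3.5,2.3,0],"fingers":-0.4},{"linear":[0.024,0.044,0.001],"twist":[-5.2,3.3,0.1],"fingers":-0.4},{"linear":[0.03,0.055,0.002],"twist":[-7,4.4,0.2],"fingers":-0.4},{"linear":[0.037,0.067,0.002],"twist":[-8.5,5.3,0.2],"fingers":-0.4},{"linear":[0.043,0.078,0.002],"twist":[-10.3,6.3,0.2],"fingers":-0.4},{"linear":[0.049,0.088,0.002],"twist":[-10.3,6.3,0.2],"fingers":-0.4}]'
python3 - <<'E'
from h import *
print([(np.round(r['centre'],3),r['conf']) for c in('top','scene') if snap(c,c+'4.png') for r in nets.place_of(c,'wax_pot')[:2]])
s=readout.get_state(); print(s['position'],s['ft_force'])
for p,az in(((.488,-.05),90),((.488,0.0),90)):
    t=tcp_for(p,az,.03,30,.061); print(t.round(4)); rows(t,rot(az,30))
E
```

```text
time: 4.38
position: [0.4862, -0.1645, 0.0336]
tool_rot: [0.41, 1.535, 0.414]
ft_force: [-1.1, -4.8, -0.6]
grip_width: 0.703
[(array([ 0.486, -0.104,  0.002]), 0.9), (array([ 0.487, -0.1  ,  0.001]), 0.72)]
[ 0.48574286 -0.16323134  0.03409678] [-2.67525049e-04 -3.66705733e-01 -1.05099756e-01]
[ 0.488  -0.1154  0.0348]
lin [0.0235, 0.0416, 0.0024] twist [0.0, -0.2, -0.3]
[ 0.488  -0.0654  0.0348]
lin [0.0488, 0.0848, 0.0025] twist [0.0, -0.2, -0.3]
```

View pics/top4.png

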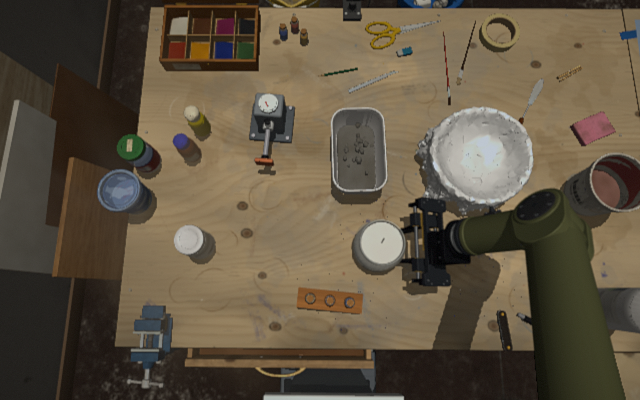

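```bash
python3 -m creep '[{"linear":[0.006,0.011,0.001],"twist":[0,0,0],"fingers":-0.4},{"linear":[0.012,0.021,0.001],"twist":[0,0,0],"fingers":-0.4},{"linear":[0.018,0.031,0.001],"twist":[0,0,0],"fingers":-0.4},{"linear":[0.024,0.042,0.001],"twist":[0,0,0],"fingers":-0.4},{"linear":[0.03,0.053,0.001],"twist":[0,0,0],"fingers":-0.4},{"linear":[0.036,0.063,0.001],"twist":[0,0,0],"fingers":-0.4},{"linear":[0.042,0.074,0.001],"twist":[0,0,0],"fingers":-0.4},{"linear":[0.048,0.084,0.001],"twist":[0,0,0],"fingers":-0.4}]'
python3 - <<'E'
from h import *
print([(np.round(r['centre'],3),r['conf']) for c in('top','scene') if snap(c,c+'5.png') for r in nets.place_of(c,'wax_pot')[:2]])
s=readout.get_state(); print(s['position'],s['ft_force'],s['joint_positions'].round(2))
for p,az in(((.488,0.1),90),((.488,0.176),90)):
    t=tcp_for(p,az,.03,30,.061); print(t.round(4)); rows(t,rot(az,30))
E
```

```text
time: 5.25
position: [0.4872, -0.0688, 0.0346]
tool_rot: [0.412, 1.533, 0.41]
ft_force: [-0.6, -5.7, -0.2]
grip_width: 0.7
[(array([ 0.488, -0.009,  0.002]), 0.81), (array([ 0.481, -0.005,  0.002]), 0.94), (array([ 0.802,  0.161, -0.001]), 0.38)]
[ 0.48694923 -0.06694753  0.03503737] [ 0.40981001 -0.54429384 -0.42358115] [ 0.83  0.41 -0.47  1.93 -0.35  1.08  0.57]
[0.488  0.0346 0.0348]
lin [0.0514, 0.0876, 0.0013] twist [0.0, -0.2, -0.2]
[0.488  0.1106 0.0348]
lin [0.0897, 0.1532, 0.0014] twist [0.0, -0.2, -0.2]
```

View pics/top5.png

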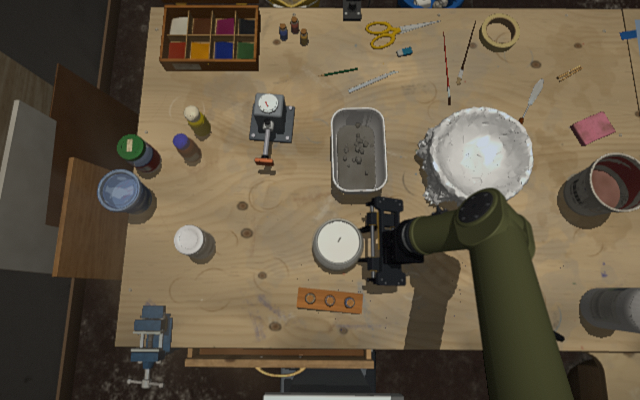

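View pics/scene5.png

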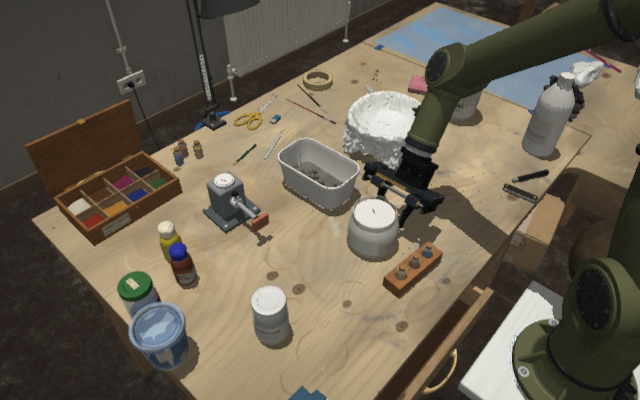

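```bash
python3 - <<'E'
from h import *
im,d=viewer.get_image('top'); P=cloud('top',d)
q=P[190:300,362:410].reshape(-1,3); q=q[(q[:,2]>.05)&(q[:,2]<.25)&(q[:,1]<-.065)]
print(q[:,0].min(),q[:,0].max(),q[q[:,0]>.57].mean(0),q[q[:,0]>.57].max(0),len(q))
E
```

```text
0.3935331786067771 0.6085431693687786 [ 0.57953902 -0.10637909  0.121255  ] [ 0.60854317 -0.066656    0.14439609] 3227
```

```bash
python3 -m creep '[{"linear":[0.006,0.011,0],"twist":[0,0,0],"fingers":-0.4},{"linear":[0.012,0.021,0],"twist":[0,0,0],"fingers":-0.4},{"linear":[0.018,0.031,0],"twist":[0,0,0],"fingers":-0.4},{"linear":[0.024,0.042,0],"twist":[0,0,0],"fingers":-0.4},{"linear":[0.03,0.053,0],"twist":[0,0,0],"fingers":-0.4},{"linear":[0.036,0.063,0],"twist":[0,0,0],"fingers":-0.4},{"linear":[0.042,0.074,0],"twist":[0,0,0],"fingers":-0.4},{"linear":[0.048,0.084,0],"twist":[0,0,0],"fingers":-0.4}]'
python3 - <<'E'
from h import *
print([(np.round(r['centre'],3),r['conf']) for c in('top','scene') if snap(c,c+'6.png') for r in nets.place_of(c,'wax_pot')[:2]])
s=readout.get_state(); print(s['position'],s['ft_force'],s['joint_positions'].round(2))
for p,az in(((.488,0.176),90),):
    t=tcp_for(p,az,.03,30,.061); print(t.round(4)); rows(t,rot(az,30))
E
```

```text
time: 6.17
position: [0.4876, 0.0272, 0.0353]
tool_rot: [0.412, 1.532, 0.41]
ft_force: [0.5, -6.1, 0.7]
grip_width: 0.698
[(array([0.49 , 0.09 , 0.001]), 0.62), (array([ 0.487,  0.323, -0.002]), 0.42), (array([0.486, 0.093, 0.   ]), 0.87)]
[0.48702423 0.02893714 0.0356652 ] [-0.72371974 -0.23415708  0.21160587] [ 0.74  0.35 -0.54  2.01 -0.41  0.98  0.46]
[0.488  0.1106 0.0348]
lin [0.0418, 0.0701, 0.0011] twist [0.0, -0.2, -0.2]
```

View pics/top6.png

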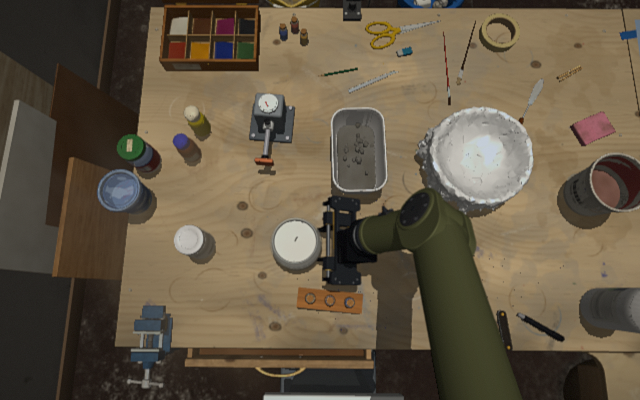

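```bash
python3 -m creep '[{"linear":[0.006,0.011,0],"twist":[0,0,0],"fingers":-0.4},{"linear":[0.012,0.021,0],"twist":[0,0,0],"fingers":-0.4},{"linear":[0.018,0.031,0],"twist":[0,0,0],"fingers":-0.4},{"linear":[0.024,0.042,0],"twist":[0,0,0],"fingers":-0.4},{"linear":[0.03,0.053,0],"twist":[0,0,0],"fingers":-0.4},{"linear":[0.036,0.063,0],"twist":[0,0,0],"fingers":-0.4},{"linear":[0.042,0.071,0],"twist":[0,0,0],"fingers":-0.4},{"linear":[0.042,0.071,0],"twist":[0,0,0],"fingers":-0.4}]'
python3 - <<'E'
from h import *
for c in('top','scene'):
    im,d=snap(c,c+'7.png');P=cloud(c,d).reshape(-1,3)
    print([(np.round(r['centre'],3),r['conf']) for r in nets.place_of(c,'wax_pot')[:2]])
    q=P[(abs(P[:,0]-.488)<.09)&(abs(P[:,1]-.177)<.08)&(P[:,2]>.095)&(P[:,2]<.115)]; print(cv2.minEnclosingCircle((q[:,:2]*1000).astype(np.float32)),np.median(q,0))
s=readout.get_state(); print(s['position'],s['ft_force'],s['joint_positions'].round(2))
E
```

```text
time: 7.03
position: [0.4876, 0.1114, 0.0351]
tool_rot: [0.411, 1.532, 0.413]
ft_force: [1.6, -2.6, 1.2]
grip_width: 0.699
[(array([0.487, 0.174, 0.001]), 0.59)]
((487.6797180175781, 131.98780822753906), 90.29263305664062) [0.48814878 0.17397551 0.09692467]
[(array([ 0.485,  0.176, -0.002]), 0.85)]
((487.28533935546875, 129.71742248535156), 93.07477569580078) [0.48678546 0.16732293 0.0973376 ]
[0.48740188 0.11099721 0.03503755] [ 1.2652095  -0.02948979  0.2616221 ] [ 0.63  0.33 -0.6   2.05 -0.44  0.9   0.35]
```

View pics/top7.png

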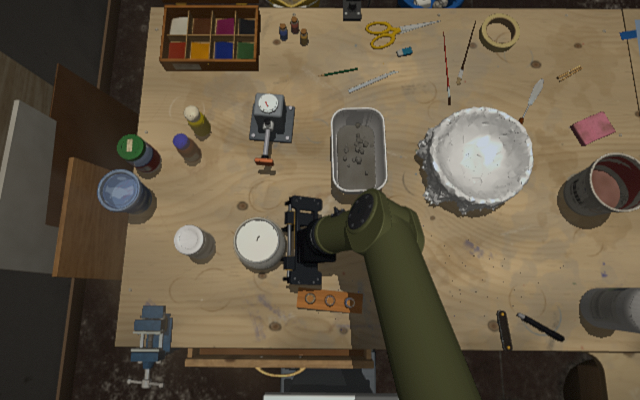

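```bash
python3 -m creep '[{"linear":[-0.006,-0.01,0],"twist":[0,0,0],"fingers":-0.4},{"linear":[-0.015,-0.026,0],"twist":[0,0,0],"fingers":-0.4},{"linear":[-0.02,-0.035,0],"twist":[0,0,0],"fingers":-0.4},{"linear":[-0.055,-0.015,0],"twist":[0,0,0],"fingers":-0.4},{"linear":[-0.09,0.005,0],"twist":[0,0,0],"fingers":-0.4},{"linear":[-0.125,0.025,0],"twist":[0,0,0],"fingers":-0.4},{"linear":[-0.16,0.045,0],"twist":[0,0,0],"fingers":-0.4},{"linear":[-0.193,0.065,0],"twist":[0,0,0],"fingers":-0.4}]'
python3 - <<'E'
from h import *
for c in('top','scene'):
    im,d=snap(c,c+'8.png');P=cloud(c,d).reshape(-1,3)
    print([(np.round(r['centre'],3),r['conf']) for r in nets.place_of(c,'wax_pot')[:2]])
s=readout.get_state(); print(s['position'],s['ft_force'],s['joint_positions'].round(2))
t=tcp_for((.487,.175),-2,.037,12,.061); print(t.round(4)); rows(t+np.array([-.03,0,.17]),rot(-2,12)); rows((.45,.1,.23),rot(-2,12))
E
```

```text
time: 7.9
position: [0.4868, 0.0699, 0.2364]
tool_rot: [0.413, 1.534, 0.413]
ft_force: [0.2, -0.2, 0.0]
grip_width: 0.697
[(array([0.489, 0.172, 0.001]), 0.82)]
[(array([0.485, 0.174, 0.003]), 0.96)]
[0.48768873 0.06972693 0.23495537] [-0.95064147 -0.23737329 -0.61813419] [ 0.74  0.06 -0.59  1.86 -0.5   1.35  0.29]
[0.4238 0.1772 0.0458]
lin [0.0706, 0.0834, -0.0938] twist [86.2, -33.2, -14.0]
lin [0.0195, 0.0237, -0.0377] twist [86.2, -33.2, -14.0]
```

View pics/scene8.png

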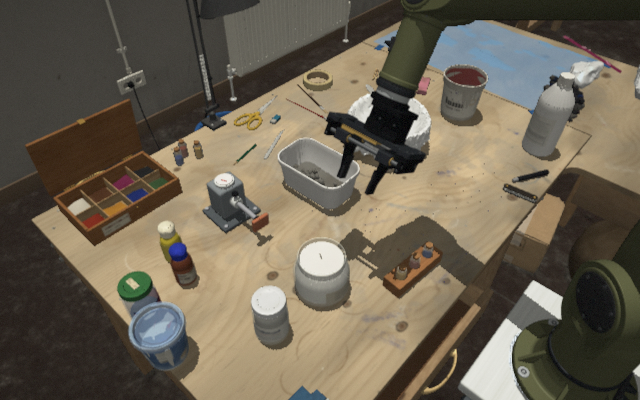

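```bash
python3 -m creep '[{"linear":[0.02,0.024,-0.038],"twist":[86.2,-33.2,-14],"fingers":-0.4},{"linear":[0.02,0.024,-0.038],"twist":[86.2,-33.2,-14],"fingers":-0.4},{"linear":[0.02,0.024,-0.038],"twist":[86.2,-33.2,-14],"fingers":-0.4},{"linear":[0.02,0.024,-0.038],"twist":[86.2,-33.2,-14],"fingers":-0.4},{"linear":[0.02,0.024,-0.038],"twist":[86.2,-33.2,-14],"fingers":-0.4},{"linear":[0.02,0.024,-0.038],"twist":[86.2,-33.2,-14],"fingers":-0.4},{"linear":[0.02,0.024,-0.038],"twist":[86.2,-33.2,-14],"fingers":-0.4},{"linear":[0.02,0.024,-0.038],"twist":[86.2,-33.2,-14],"fingers":-0.4}]'
python3 - <<'E'
from h import *
s=readout.get_state(); print(s['position'],s['ft_force'],s['joint_positions'].round(2))
print(R.from_rotvec(s['tool_rot']).as_matrix().round(2))
t=tcp_for((.487,.175),-2,.037,12,.061); rows(t+np.array([-.03,0,.17]),rot(-2,12)); rows(t+np.array([-.03,0,.17]),rot(-2,0))
E
```

```text
time: 8.77
position: [0.4481, 0.0991, 0.2271]
tool_rot: [1.004, 1.324, -0.492]
ft_force: [0.6, 0.3, 0.1]
grip_width: 0.706
[0.44807698 0.09913841 0.22706153] [0.61859104 0.31968987 0.10534999] [ 0.5  -0.3  -0.51  2.1  -0.43  1.1  -0.83]
[[ 0.23  0.79  0.56]
 [ 0.23  0.52 -0.82]
 [-0.94  0.32 -0.07]]
lin [0.0165, -0.0064, -0.0941] twist [34.1, -13.2, -5.3]
lin [0.0165, -0.0064, -0.0941] twist [35.4, -9.6, -16.8]
```

```bash
python3 -m creep '[{"linear":[0.02,-0.006,-0.094],"twist":[35,-11,-10],"fingers":-0.4},{"linear":[0.02,-0.006,-0.094],"twist":[35,-11,-10],"fingers":-0.4},{"linear":[0.02,-0.006,-0.094],"twist":[35,-11,-10],"fingers":-0.4},{"linear":[0.02,-0.006,-0.094],"twist":[35,-11,-10],"fingers":-0.4},{"linear":[0.02,-0.006,-0.094],"twist":[35,-11,-10],"fingers":-0.4},{"linear":[0.02,-0.006,-0.094],"twist":[35,-11,-10],"fingers":-0.4},{"linear":[0.02,-0.006,-0.094],"twist":[35,-11,-10],"fingers":-0.4},{"linear":[0.02,-0.006,-0.094],"twist":[35,-11,-10],"fingers":-0.4}]'
python3 - <<'E'
from h import *
s=readout.get_state(); print(s['position'],s['ft_force'],s['joint_positions'].round(2))
print(R.from_rotvec(s['tool_rot']).as_matrix().round(2))
t=tcp_for((.487,.175),-2,.037,12,.061); rows(t+np.array([-.03,0,.1]),rot(-2,12)); rows(t+np.array([-.03,0,.1]),rot(-2,0))
E
```

```text
time: 9.43
position: [0.3932, 0.1801, 0.2123]
tool_rot: [1.29, 1.117, -1.133]
ft_force: [0.3, 0.1, -0.5]
grip_width: 0.705
[0.39324934 0.18010157 0.21231533] [ 0.26600789  0.05594825 -0.46604133] [-0.13 -0.22 -0.35  2.05 -0.03  1.18 -2.06]
[[ 0.12  0.99 -0.02]
 [ 0.01 -0.03 -1.  ]
 [-0.99  0.12 -0.01]]
lin [0.0661, -0.0073, 0.0037] twist [0.5, -0.8, 5.2]
lin [0.0661, -0.0073, 0.0037] twist [0.5, -0.8, -6.8]
```

```bash
python3 -m creep '[{"linear":[0.04,-0.005,0.001],"twist":[0,0,0],"fingers":-0.4},{"linear":[0.08,-0.01,0.002],"twist":[0,0,0],"fingers":-0.4},{"linear":[0.1,-0.012,0.003],"twist":[0,0,0],"fingers":-0.4},{"linear":[0.1,-0.012,0.003],"twist":[0,0,0],"fingers":-0.4},{"linear":[0.1,-0.012,0.003],"twist":[0,0,0],"fingers":-0.4}]'
python3 - <<'E'
from h import *
for c in('top','scene'):
    snap(c,c+'9.png'); print([(np.round(r['centre'],3),r['conf']) for r in nets.place_of(c,'wax_pot')[:2]])
s=readout.get_state(); print(s['position'],s['ft_force'],s['joint_positions'].round(2))
t=tcp_for((.487,.175),-2,.039,8,.061); print(t);rows(t+np.array([-.03,0,0]),rot(-2,8))
E
```

```text
time: 9.85
position: [0.3942, 0.1772, 0.1117]
tool_rot: [1.29, 1.119, -1.131]
ft_force: [0.2, 0.4, 1.3]
grip_width: 0.701
[(array([ 0.49 ,  0.172, -0.   ]), 0.68)]
[(array([0.485, 0.173, 0.001]), 0.68)]
[0.39723389 0.17886387 0.11558883] [0.34022732 0.28145167 0.71420898] [-0.13 -0.12 -0.38  2.18  0.    0.96 -2.1 ]
[0.42443006 0.17718499 0.0485708 ]
lin [0.0661, -0.0113, 0.0029] twist [0.6, -1.1, 0.7]
```

View pics/scene9.png

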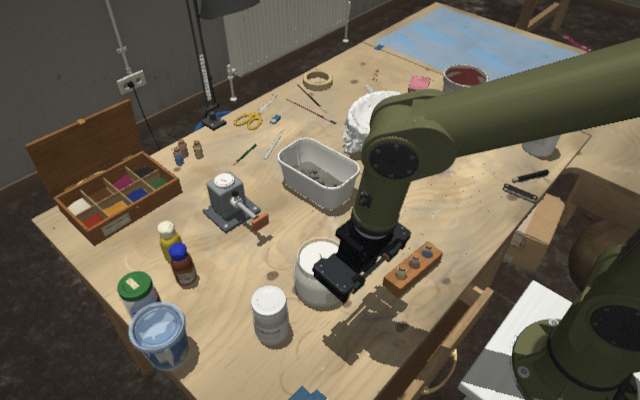

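View pics/top9.png

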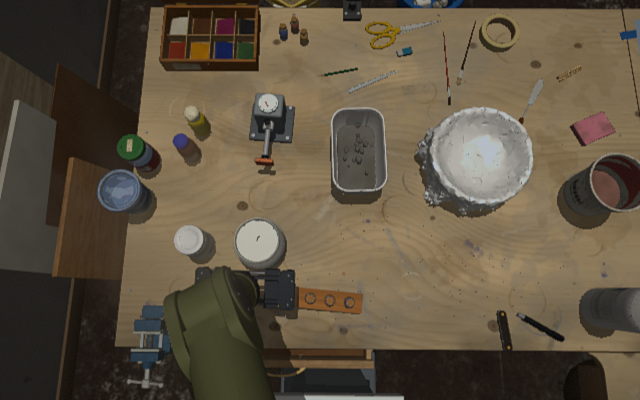

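```bash
python3 -m creep '[{"linear":[0.025,-0.004,0.001],"twist":[0,0,0],"fingers":-0.4},{"linear":[0.05,-0.008,0.002],"twist":[0,0,0],"fingers":-0.4},{"linear":[0.066,-0.011,0.003],"twist":[0,0,0],"fingers":-0.4},{"linear":[0.066,-0.011,0.003],"twist":[0,0,0],"fingers":-0.4},{"linear":[0.066,-0.011,0.003],"twist":[0,0,0],"fingers":-0.4}]'
python3 - <<'E'
from h import *
for c in('top','scene'):
    snap(c,c+'10.png'); print([(np.round(r['centre'],3),r['conf']) for r in nets.place_of(c,'wax_pot')[:2]])
s=readout.get_state(); print(s['position'],s['ft_force'],s['joint_positions'].round(2))
for px,py in((.487,.174),(.54,.173),(.60,.172)):
    t=tcp_for((px,py),-2,.039,8,.061); print(t);rows(t,rot(-2,8))
E
```

```text
time: 10.47
position: [0.3935, 0.1766, 0.0477]
tool_rot: [1.294, 1.116, -1.126]
ft_force: [-0.0, -0.4, 0.2]
grip_width: 0.698
[(array([ 0.488,  0.172, -0.   ]), 0.86)]
[(array([0.484, 0.173, 0.002]), 0.68)]
[0.39472838 0.17718144 0.04878955] [-0.08859517  0.6921427   0.2259987 ] [-0.13 -0.03 -0.39  2.25  0.06  0.79 -2.15]
[0.42443006 0.17618499 0.0485708 ]
lin [0.004, 0.0294, 0.0003] twist [0.6, -1.1, 0.7]
[0.47743006 0.17518499 0.0485708 ]
lin [0.0108, 0.082, 0.0002] twist [0.6, -1.1, 0.7]
[0.53743006 0.17418499 0.0485708 ]
lin [0.0184, 0.1415, -0.0002] twist [0.6, -1.1, 0.7]
```

View pics/scene10.png

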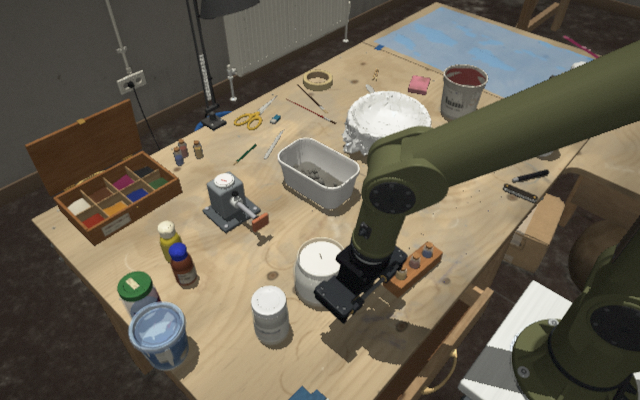

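```bash
python3 -m creep '[{"linear":[0.002,0.012,0.002],"twist":[0,0,0],"fingers":-0.4},{"linear":[0.003,0.022,0.003],"twist":[0,-1,0],"fingers":-0.4},{"linear":[0.004,0.03,0.003],"twist":[0,-1,0],"fingers":-0.4},{"linear":[0.005,0.038,0.003],"twist":[0,-1,0],"fingers":-0.4},{"linear":[0.006,0.047,0.003],"twist":[0,-1,0],"fingers":-0.4},{"linear":[0.007,0.056,0.003],"twist":[0,-1,0],"fingers":-0.4},{"linear":[0.008,0.065,0.003],"twist":[0,-1,0],"fingers":-0.4},{"linear":[0.01,0.074,0.003],"twist":[0,-1,0],"fingers":-0.4}]'
python3 - <<'E'
from h import *
for c in('top','scene'):
    snap(c,c+'11.png'); print([(np.round(r['centre'],3),r['conf']) for r in nets.place_of(c,'wax_pot')[:2]])
s=readout.get_state(); print(s['position'],s['ft_force'],s['joint_positions'].round(2))
print(R.from_rotvec(s['tool_rot']).as_matrix().round(3))
for px,py in((.57,.172),(.61,.172)):
    t=tcp_for((px,py),-2,.039,8,.061); print(t);rows(t,rot(-2,8))
E
```

```text
time: 11.33
position: [0.4642, 0.172, 0.0455]
tool_rot: [1.276, 1.109, -1.143]
ft_force: [-18.4, -0.2, 17.4]
grip_width: 0.703
[(array([ 0.52 ,  0.167, -0.001]), 0.57)]
[(array([0.521, 0.166, 0.   ]), 0.69)]
[0.46646791 0.17188946 0.04568339] [-5.80507472  0.44468967  4.06464943] [-0.11  0.13 -0.36  2.11  0.14  0.81 -2.14]
[[ 0.12   0.992 -0.025]
 [-0.004 -0.024 -1.   ]
 [-0.993  0.12   0.001]]
[0.50743006 0.17418499 0.0485708 ]
lin [0.002, 0.0409, -0.0033] twist [0.6, 0.0, 1.1]
[0.54743006 0.17418499 0.0485708 ]
lin [0.0068, 0.0806, -0.0043] twist [0.6, 0.0, 1.1]
```

View pics/scene11.png

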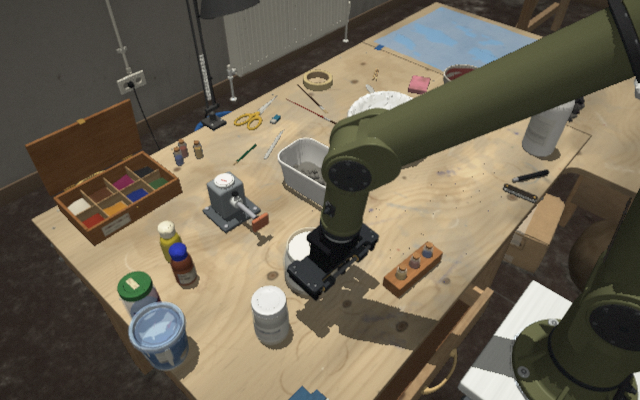

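View pics/top11.png

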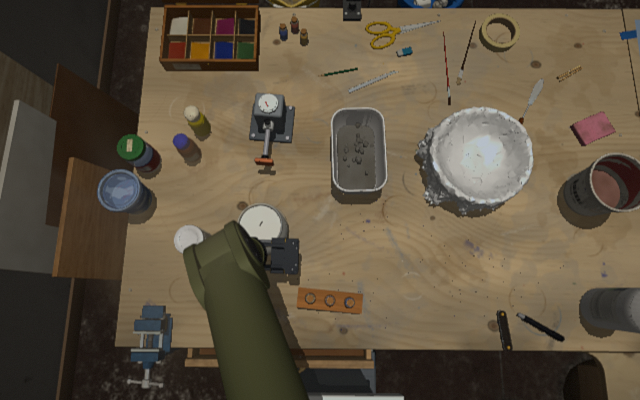

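The wrist reads about 18 N back and 17 N up, so the gripper's body is probably resting on the pot's rim. I'll back off, raise the tool and tilt it more.

```bash
python3 -m creep '[{"linear":[-0.001,-0.008,0],"twist":[0,0,0],"fingers":-0.4},{"linear":[-0.003,-0.02,0],"twist":[0,0,0],"fingers":-0.4},{"linear":[-0.006,-0.03,0],"twist":[0,0,2],"fingers":-0.4},{"linear":[-0.012,-0.03,0],"twist":[0,0,7],"fingers":-0.4},{"linear":[-0.012,-0.03,0],"twist":[0,0,14],"fingers":-0.4},{"linear":[-0.012,-0.03,0],"twist":[0,0,14],"fingers":-0.4},{"linear":[-0.012,-0.03,0],"twist":[0,0,14],"fingers":-0.4}]'
python3 - <<'E'
from h import *
for c in('top','scene'):
    im,d=snap(c,c+'12.png'); print([(np.round(r['centre'],3),r['conf']) for r in nets.place_of(c,'wax_pot')[:2]])
    P=cloud(c,d).reshape(-1,3); q=P[(abs(P[:,0]-.535)<.06)&(abs(P[:,1]-.17)<.07)&(P[:,2]>.085)&(P[:,2]<.115)]; print(len(q),q.min(0).round(3),q.max(0).round(3))
s=readout.get_state(); print(s['position'],s['ft_force'],s['joint_positions'].round(2))
print(R.from_rotvec(s['tool_rot']).as_matrix().round(3))
E
```

```text
time: 12.12
position: [0.4346, 0.1719, 0.0539]
tool_rot: [1.371, 0.92, -0.953]
ft_force: [0.9, 0.6, 0.7]
grip_width: 0.699
[(array([0.525, 0.164, 0.001]), 0.61)]
1669 [0.475 0.116 0.086] [0.576 0.216 0.11 ]
[(array([0.52 , 0.169, 0.002]), 0.85)]
1651 [0.475 0.116 0.085] [0.575 0.217 0.11 ]
[0.43836542 0.17322048 0.0555298 ] [-0.14486592  0.03658788 -0.38460171] [-0.15 -0.08 -0.42  2.33  0.32  0.59 -2.41]
[[ 0.361  0.932 -0.026]
 [-0.009 -0.024 -1.   ]
 [-0.933  0.361 -0.001]]
```

View pics/scene12.png

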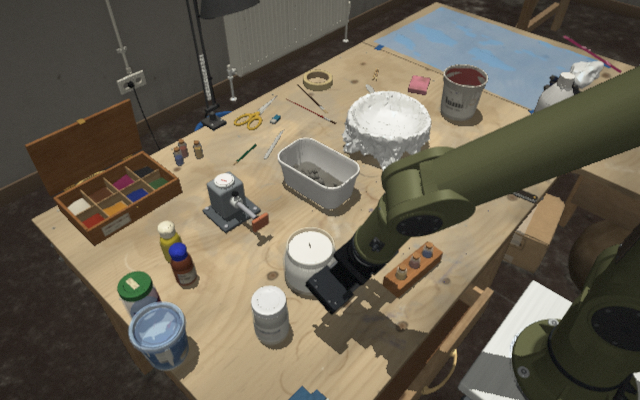

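View pics/top12.png

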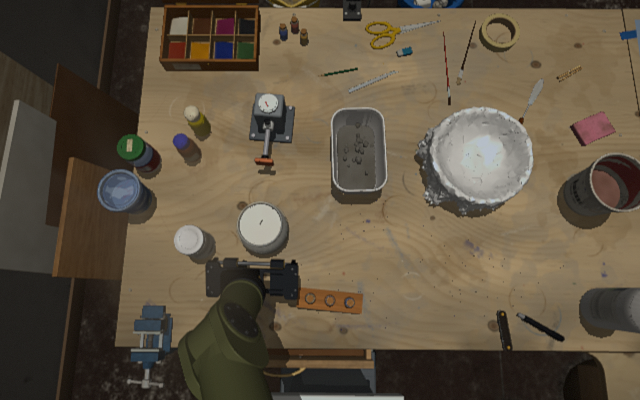

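```bash
python3 - <<'E'
from h import *
for px,py in((.525,.168),(.56,.17),(.60,.1715)):
    t=tcp_for((px,py),-2,.034,21,.061); print(t.round(4));rows(t,rot(-2,21))
E
```

```text
[0.4606 0.1703 0.0409]
lin [0.0217, 0.0155, 0.0024] twist [0.5, -0.2, -0.2]
[0.4956 0.1723 0.0409]
lin [0.0343, 0.048, -0.0005] twist [0.5, -0.2, -0.2]
[0.5356 0.1738 0.0409]
lin [0.0487, 0.0853, -0.003] twist [0.5, -0.2, -0.2]
```

```bash
python3 -m creep '[{"linear":[0.011,0.002,0.002],"twist":[0,0,0],"fingers":-0.4},{"linear":[0.018,0.009,0.002],"twist":[0,0,0],"fingers":-0.4},{"linear":[0.021,0.015,0.002],"twist":[0,0,0],"fingers":-0.4},{"linear":[0.024,0.022,0.002],"twist":[0,0,0],"fingers":-0.4},{"linear":[0.027,0.029,0.001],"twist":[0,0,0],"fingers":-0.4},{"linear":[0.03,0.036,0],"twist":[0,0,0],"fingers":-0.4},{"linear":[0.032,0.042,0],"twist":[0,0,0],"fingers":-0.4},{"linear":[0.034,0.048,0],"twist":[0,0,0],"fingers":-0.4}]'
python3 - <<'E'
from h import *
for c in('top','scene'):
    im,d=snap(c,c+'13.png'); print([(np.round(r['centre'],3),r['conf']) for r in nets.place_of(c,'wax_pot')[:2]])
    P=cloud(c,d).reshape(-1,3); q=P[(abs(P[:,0]-.56)<.08)&(abs(P[:,1]-.17)<.07)&(P[:,2]>.085)&(P[:,2]<.115)]; print(len(q),q.min(0).round(3),q.max(0).round(3))
s=readout.get_state(); print(s['position'],s['ft_force'],s['joint_positions'].round(2))
for px,py in((.59,.17),(.61,.1715),(.62,.172)):
    t=tcp_for((px,py),-2,.034,21,.061); print(t.round(4));rows(t,rot(-2,21))
E
```

```text
time: 12.98
position: [0.4923, 0.1709, 0.0391]
tool_rot: [1.372, 0.92, -0.957]
ft_force: [-7.4, -0.5, 2.4]
grip_width: 0.702
[(array([ 0.553,  0.166, -0.001]), 0.92), (array([0.803, 0.162, 0.056]), 0.2)]
1650 [0.503 0.115 0.085] [0.605 0.217 0.115]
[(array([0.548, 0.165, 0.002]), 0.87)]
1321 [0.506 0.115 0.085] [0.606 0.217 0.11 ]
[0.49348951 0.17098319 0.03964726] [-1.72059991 -1.16331069 -0.55679767] [-0.12  0.06 -0.39  2.24  0.41  0.56 -2.43]
[0.5256 0.1723 0.0409]
lin [0.0104, 0.0303, -0.0021] twist [0.5, -0.1, -0.1]
[0.5456 0.1738 0.0409]
lin [0.0175, 0.049, -0.0041] twist [0.5, -0.1, -0.1]
[0.5556 0.1743 0.0409]
lin [0.0211, 0.0583, -0.0048] twist [0.5, -0.1, -0.1]
```

View pics/scene13.png

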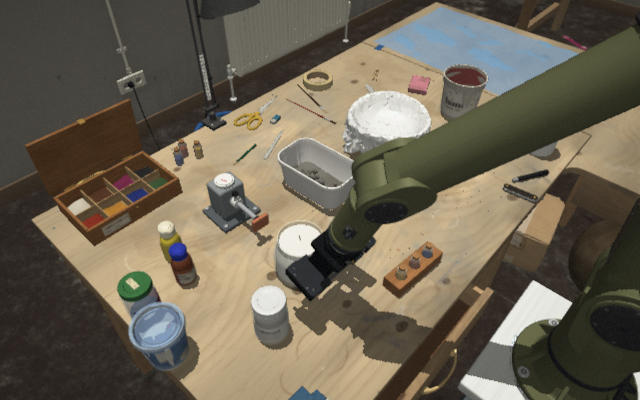

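View pics/top13.png

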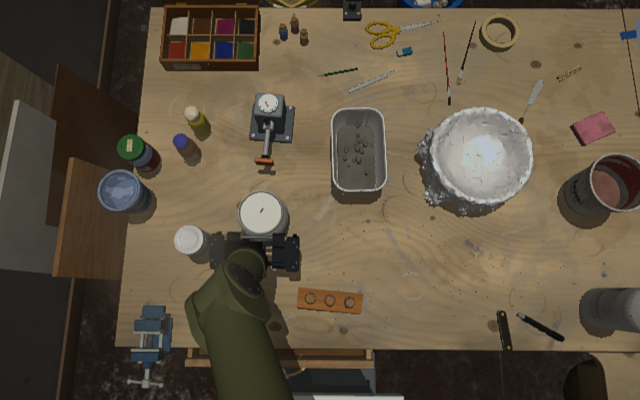

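```bash
python3 -m creep '[{"linear":[0.002,0.007,0],"twist":[0,0,0],"fingers":-0.4},{"linear":[0.004,0.013,0],"twist":[0,0,0],"fingers":-0.4},{"linear":[0.006,0.02,0],"twist":[0,0,0],"fingers":-0.4},{"linear":[0.009,0.026,0],"twist":[0,0,0],"fingers":-0.4},{"linear":[0.011,0.031,-0.001],"twist":[0,0,0],"fingers":-0.4},{"linear":[0.013,0.036,-0.001],"twist":[0,0,0],"fingers":-0.4},{"linear":[0.014,0.039,-0.001],"twist":[0,0,0],"fingers":-0.4},{"linear":[0.014,0.039,-0.001],"twist":[0,0,0],"fingers":-0.4}]'
python3 - <<'E'
from h import *
for c in('top','scene'):
    im,d=snap(c,c+'14.png'); print([(np.round(r['centre'],3),r['conf']) for r in nets.place_of(c,'wax_pot')[:2]])
    P=cloud(c,d).reshape(-1,3); q=P[(abs(P[:,0]-.6)<.075)&(abs(P[:,1]-.17)<.07)&(P[:,2]>.095)&(P[:,2]<.115)]; print(len(q),q.min(0).round(3),q.max(0).round(3))
s=readout.get_state(); print(s['position'],s['ft_force'],s['joint_positions'].round(2))
E
```

```text
time: 13.85
position: [0.5354, 0.171, 0.0407]
tool_rot: [1.375, 0.918, -0.953]
ft_force: [-3.7, 0.4, -2.9]
grip_width: 0.702
[(array([0.594, 0.168, 0.001]), 0.64)]
975 [0.545 0.107 0.095] [0.649 0.215 0.115]
[(array([0.592, 0.167, 0.002]), 0.57)]
836 [0.551 0.116 0.095] [0.648 0.218 0.11 ]
[0.53514279 0.17113173 0.04112644] [-2.03080482 -0.63961528 -1.79437001] [-0.11  0.14 -0.37  2.16  0.43  0.56 -2.4 ]
```

View pics/top14.png

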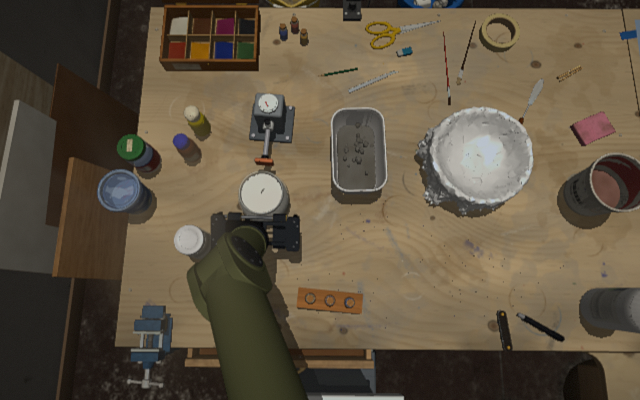

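```bash
python3 -m creep '[{"linear":[0.001,0.003,0],"twist":[0,0,0],"fingers":-0.4},{"linear":[0.002,0.006,-0.001],"twist":[0,0,0],"fingers":-0.4},{"linear":[0.003,0.009,-0.001],"twist":[0,0,0],"fingers":-0.4},{"linear":[0.005,0.012,-0.002],"twist":[0,0,0],"fingers":-0.4},{"linear":[0.006,0.015,-0.002],"twist":[0,0,0],"fingers":-0.4}]'
python3 - <<'E'
from h import *
for c in('top','scene'):
    im,d=snap(c,c+'15.png'); print([(np.round(r['centre'],3),r['conf']) for r in nets.place_of(c,'wax_pot')[:2]])
s=readout.get_state(); print(s['position'],s['ft_force'],s['joint_positions'].round(2))
im=cv2.imread('pics/scene15.png'); cv2.imwrite('pics/s15c.png',cv2.resize(im[150:310,180:380],None,fx=3.5,fy=3.5))
E
```

```text
time: 14.47
position: [0.5507, 0.1728, 0.0406]
tool_rot: [1.374, 0.918, -0.953]
ft_force: [-6.1, -0.9, 0.2]
grip_width: 0.701
[(array([ 0.611,  0.17 , -0.   ]), 0.69)]
[(array([ 0.608,  0.168, -0.   ]), 0.77), (array([ 0.384,  0.006, -0.005]), 0.56)]
[0.55119356 0.17275927 0.04085806] [-4.64904061  0.13508047 -1.42044957] [-0.11  0.17 -0.37  2.13  0.44  0.57 -2.39]
```

View pics/s15c.png

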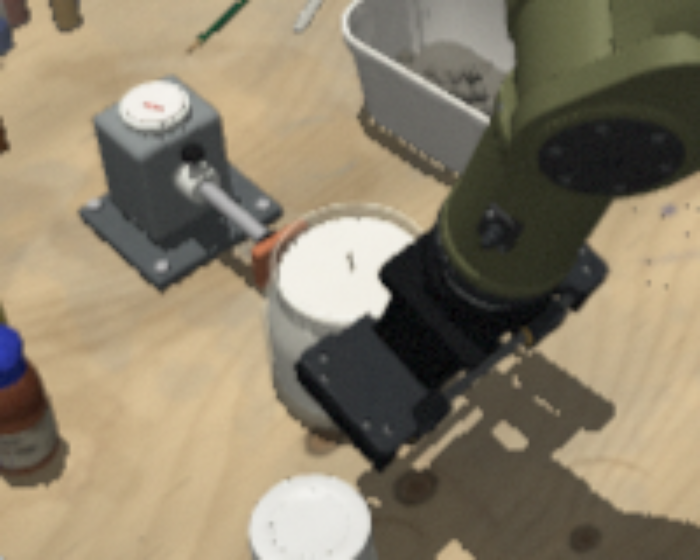

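```bash
python3 -m creep '[{"linear":[0.001,0.002,0],"twist":[0,0,0],"fingers":-0.4},{"linear":[0.0015,0.004,0],"twist":[0,0,0],"fingers":-0.4}]'; python3 -m creep '[{"linear":[0.0005,0.002,0],"twist":[0,0,0],"fingers":-0.4},{"linear":[0.0015,0.004,0],"twist":[0,0,0],"fingers":-0.4}]'
```

```text
time: 14.83
position: [0.5548, 0.1728, 0.0407]
tool_rot: [1.374, 0.918, -0.953]
ft_force: [-6.2, 0.1, -1.5]
grip_width: 0.7
time: 15.0
position: [0.5589, 0.1727, 0.0406]
tool_rot: [1.374, 0.919, -0.953]
ft_force: [-8.4, 0.5, 0.1]
grip_width: 0.697
```

```bash
python3 -m creep '[{"linear":[0.0005,0.002,0],"twist":[0,0,0],"fingers":-0.4},{"linear":[0.001,0.003,0],"twist":[0,0,0],"fingers":-0.4}]'; python3 - <<'E'
from h import *
for c in('top','scene'):
    im,d=snap(c,c+'16.png'); print([(np.round(r['centre'],3),r['conf']) for r in nets.place_of(c,'wax_pot')[:2]])
s=readout.get_state(); print(s['position'],s['ft_force'])
im=cv2.imread('pics/scene16.png'); a=cv2.resize(im[200:270,220:320],None,fx=4,fy=4)
im=cv2.imread('pics/top16.png'); b=cv2.resize(im[100:240,220:320],None,fx=4,fy=4);cv2.imwrite('pics/c16.png',np.hstack([cv2.copyMakeBorder(a,0,280,0,0,0),b]))
E
```

```text
time: 15.17
position: [0.5607, 0.1728, 0.0402]
tool_rot: [1.372, 0.92, -0.955]
ft_force: [-14.4, 0.4, 5.7]
grip_width: 0.702
[(array([ 0.712, -0.057, -0.   ]), 0.72), (array([0.622, 0.168, 0.002]), 0.58)]
[(array([0.617, 0.168, 0.004]), 0.97), (array([0.801, 0.164, 0.001]), 0.63)]
[0.56059842 0.17278922 0.04020293] [-11.85972211   0.43442491   3.50323571]
```

View pics/c16.png

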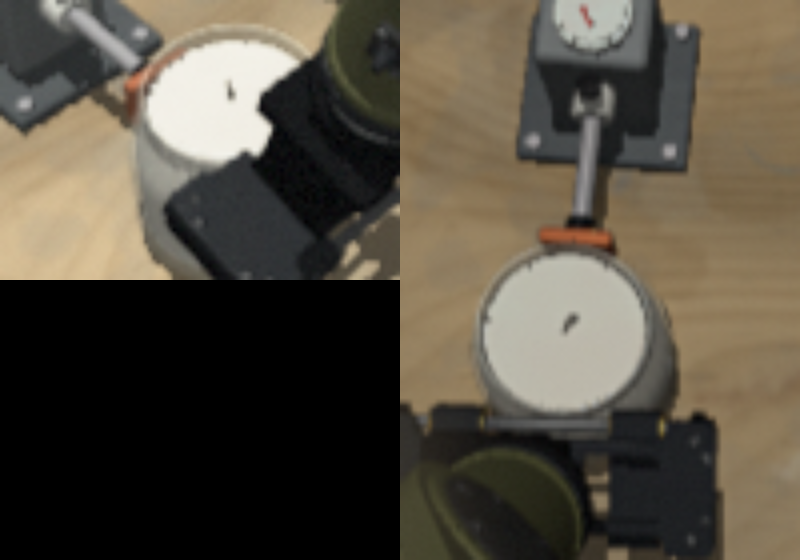

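```bash
python3 - <<'E'
from h import *
def pad(im,P):
    m=(im[...,0].astype(int)-im[...,2]>50)&(P[...,0]>.66)&(P[...,0]<.72)&(abs(P[...,1]-.166)<.035)&(P[...,2]>.04)&(P[...,2]<.09)
    q=P[m]; return len(q),np.percentile(q,[5,50,95],axis=0)[:,0].round(4),q[:,1].mean().round(4),np.percentile(q[:,2],[5,95]).round(3)
for c in('top','scene'):
    im0=cv2.imread(f'pics/{c}0.png')[:,:,::-1]; print(c,'before',pad(im0,np.load(c+'0.npy')))
    im,d=viewer.get_image(c); P=cloud(c,d); print(c,'now',pad(im,P))
    P=P.reshape(-1,3); q=P[(abs(P[:,0]-.62)<.06)&(abs(P[:,1]-.17)<.04)&(P[:,2]>.08)&(P[:,2]<.1)]
    A=np.c_[q[:,:2],np.ones(len(q))]; print('lid plane',np.linalg.lstsq(A,q[:,2],rcond=None)[0].round(3))
s=readout.get_state(); print(s['position'],s['ft_force'],s['time'])
E
```

```text
top before (75, array([0.6783, 0.6816, 0.6867]), np.float64(0.1656), array([0.07 , 0.078]))
top now (69, array([0.6815, 0.686 , 0.6912]), np.float64(0.1657), array([0.071, 0.078]))
lid plane [0.009 0.008 0.088]
scene before (68, array([0.6766, 0.681 , 0.6864]), np.float64(0.168), array([0.073, 0.079]))
scene now (19, array([0.6825, 0.6858, 0.6906]), np.float64(0.1846), array([0.071, 0.078]))
lid plane [-0.003  0.006  0.097]
[0.5606181  0.17283777 0.04026483] [-11.29960748   0.55250084   3.4632862 ] 15.4667
```

```bash
python3 -m creep '[{"linear":[0.0005,0.001,0],"twist":[0,0,0],"fingers":-0.4},{"linear":[0.001,0.002,0],"twist":[0,0,0],"fingers":-0.4},{"linear":[0.001,0.0025,0],"twist":[0,0,0],"fingers":-0.4},{"linear":[0.001,0.0025,0],"twist":[0,0,0],"fingers":-0.4},{"linear":[0.001,0.0025,0],"twist":[0,0,0],"fingers":-0.4}]'
cat >> h.py <<'E'
def pad(im,P):
    m=(im[...,0].astype(int)-im[...,2]>50)&(P[...,0]>.66)&(P[...,0]<.72)&(abs(P[...,1]-.166)<.035)&(P[...,2]>.04)&(P[...,2]<.09)
    q=P[m]; return len(q),np.percentile(q,[5,50,95],axis=0)[:,0].round(4),q[:,1].mean().round(4)
E
python3 - <<'E'
from h import *
for c in('top','scene'):
    im,d=viewer.get_image(c); P=cloud(c,d); print(c,'now',pad(im,P))
s=readout.get_state(); print(s['position'],s['ft_force'],s['time'])
E
```

```text
time: 15.88
position: [0.562, 0.1729, 0.04]
tool_rot: [1.371, 0.921, -0.957]
ft_force: [-17.5, 0.5, 9.5]
grip_width: 0.702
top now (66, array([0.6823, 0.6863, 0.6907]), np.float64(0.1664))
scene now (18, array([0.6838, 0.6878, 0.6918]), np.float64(0.1833))
[0.56195363 0.17285687 0.0399252 ] [-17.18593659   0.38224651   8.70253149] 15.9833
```

```bash
python3 -m creep '[{"linear":[-0.001,0.0005,0],"twist":[0,0,0],"fingers":-0.4},{"linear":[-0.002,0.0008,0],"twist":[0,0,0],"fingers":-0.4},{"linear":[-0.002,0.0014,0],"twist":[0,0,0],"fingers":-0.4},{"linear":[-0.002,0.002,0],"twist":[0,0,0],"fingers":-0.4},{"linear":[-0.002,0.002,0],"twist":[0,0,0],"fingers":-0.4},{"linear":[-0.002,0.002,0],"twist":[0,0,0],"fingers":-0.4}]'
python3 - <<'E'
from h import *
for c in('top','scene'):
    im,d=viewer.get_image(c); P=cloud(c,d); print(c,'now',pad(im,P))
    P=P.reshape(-1,3); q=P[(abs(P[:,0]-.63)<.03)&(abs(P[:,1]-.17)<.03)&(P[:,2]>.08)&(P[:,2]<.1)]
    A=np.c_[q[:,:2],np.ones(len(q))]; print('lid plane',np.linalg.lstsq(A,q[:,2],rcond=None)[0].round(3))
s=readout.get_state(); print(s['position'],s['ft_force'],s['time'])
E
```

```text
time: 16.48
position: [0.5633, 0.1719, 0.0411]
tool_rot: [1.371, 0.922, -0.958]
ft_force: [-7.5, 0.6, -3.3]
grip_width: 0.701
top now (69, array([0.6838, 0.6888, 0.6937]), np.float64(0.1657))
lid plane [-0.009  0.017  0.098]
scene now (16, array([0.685 , 0.6887, 0.6928]), np.float64(0.1838))
lid plane [-0.013  0.019  0.1  ]
[0.56324099 0.17191796 0.04103412] [-8.73648739  0.19612454 -4.93940772] 16.5833
```

```bash
python3 -m creep '[{"linear":[0,0,0],"twist":[0,0,0],"fingers":-0.4},{"linear":[0,0,0],"twist":[0,0,0],"fingers":-0.4},{"linear":[0,-0.001,0],"twist":[0,0,0],"fingers":-0.4},{"linear":[-0.0005,-0.0015,0],"twist":[0,0,0],"fingers":-0.4},{"linear":[-0.0005,-0.002,0],"twist":[0,0,0],"fingers":-0.4},{"linear":[-0.001,-0.003,0],"twist":[0,0,0],"fingers":-0.4},{"linear":[-0.001,-0.0035,0],"twist":[0,0,0],"fingers":-0.4},{"linear":[-0.0015,-0.004,0],"twist":[0,0,0],"fingers":-0.4}]'; python3 - <<'E'
from h import *
for c in('top','scene'):
    im,d=viewer.get_image(c); P=cloud(c,d); print(c,'now',pad(im,P))
s=readout.get_state(); print(s['position'],s['ft_force'],s['time'])
E
python3 -m creep '[{"linear":[-0.0005,-0.001,0],"twist":[0,0,0],"fingers":-0.4},{"linear":[-0.0005,-0.0015,0],"twist":[0,0,0],"fingers":-0.4},{"linear":[-0.001,-0.002,0],"twist":[0,0,0],"fingers":-0.4},{"linear":[-0.001,-0.003,0],"twist":[0,0,0],"fingers":-0.4},{"linear":[-0.001,-0.0035,0],"twist":[0,0,0],"fingers":-0.4},{"linear":[-0.0015,-0.004,0],"twist":[0,0,0],"fingers":-0.4}]'; python3 - <<'E'
from h import *
for c in('top','scene'):
    im,d=viewer.get_image(c); P=cloud(c,d); print(c,'now',pad(im,P))
s=readout.get_state(); print(s['position'],s['ft_force'],s['time'])
E
```

```text
time: 17.25
position: [0.5627, 0.1725, 0.0437]
tool_rot: [1.375, 0.917, -0.952]
ft_force: [-2.6, -1.1, -3.4]
grip_width: 0.699
top now (70, array([0.684 , 0.6883, 0.6932]), np.float64(0.1657))
scene now (22, array([0.6849, 0.6892, 0.6931]), np.float64(0.1835))
[0.5627818  0.17253718 0.04396366] [-4.48333624  0.80037286 -2.55398972] 17.35
time: 17.85
position: [0.5592, 0.1731, 0.0444]
tool_rot: [1.376, 0.917, -0.95]
ft_force: [0.8, -0.0, -0.7]
grip_width: 0.702
top now (71, array([0.6833, 0.688 , 0.6931]), np.float64(0.1656))
scene now (18, array([0.6862, 0.689 , 0.6937]), np.float64(0.183))
[0.55879318 0.17300912 0.04415709] [ 0.1377835  -0.32364036  0.49248441] 17.95
```

```bash
python3 -m creep '[{"linear":[-0.001,-0.003,0],"twist":[0,0,0],"fingers":-0.4},{"linear":[-0.003,-0.007,0],"twist":[0,0,0],"fingers":-0.4},{"linear":[-0.006,-0.015,0],"twist":[0,0,0],"fingers":-0.4},{"linear":[-0.009,-0.023,0],"twist":[0,0,0],"fingers":-0.4},{"linear":[-0.012,-0.031,0],"twist":[0,0,0],"fingers":-0.4},{"linear":[-0.014,-0.037,0],"twist":[0,0,0],"fingers":-0.4},{"linear":[-0.014,-0.037,0],"twist":[0,0,0],"fingers":-0.4},{"linear":[-0.014,-0.037,0],"twist":[0,0,0],"fingers":-0.4}]'; python3 - <<'E'
from h import *
for k in(0,1):
  for c in('top','scene'):
    im,d=snap(c,c+f'17{k}.png'); P=cloud(c,d); print(c,'pad',pad(im,P),[(np.round(r['centre'],3),r['conf']) for r in nets.place_of(c,'wax_pot')[:1]])
    P=P.reshape(-1,3); q=P[(abs(P[:,0]-.63)<.08)&(abs(P[:,1]-.17)<.08)&(P[:,2]>.095)&(P[:,2]<.12)]; print(q.min(0).round(3),q.max(0).round(3))
s=readout.get_state(); print(s['position'],s['ft_force'],s['time'])
im=cv2.imread('pics/scene171.png'); a=cv2.resize(im[180:300,220:340],None,fx=3,fy=3)
im=cv2.imread('pics/top171.png'); b=cv2.resize(im[120:240,200:320],None,fx=3,fy=3);cv2.imwrite('pics/c17.png',np.hstack([a,b]))
E
```

```text
time: 18.62
position: [0.5184, 0.1737, 0.0434]
tool_rot: [1.374, 0.918, -0.951]
ft_force: [0.4, -0.3, -0.4]
grip_width: 0.699
top pad (70, array([0.6835, 0.6882, 0.6925]), np.float64(0.1655)) [(array([0.623, 0.167, 0.001]), 0.74)]
[0.573 0.116 0.095] [0.675 0.217 0.11 ]
scene pad (19, array([0.6863, 0.6885, 0.6919]), np.float64(0.1835)) [(array([ 0.618,  0.168, -0.001]), 0.86)]
[0.571 0.117 0.095] [0.675 0.218 0.109]
top pad (72, array([0.6834, 0.6884, 0.6934]), np.float64(0.166)) [(array([ 0.801,  0.16 , -0.002]), 0.73)]
[0.574 0.116 0.095] [0.675 0.217 0.11 ]
scene pad (18, array([0.6849, 0.6888, 0.6931]), np.float64(0.1835)) [(array([0.619, 0.168, 0.002]), 0.62)]
[0.571 0.117 0.095] [0.677 0.218 0.109]
[0.51883736 0.17361909 0.04320077] [-0.17452723 -0.19227818  0.46634922] 19.0167
```

View pics/c17.png

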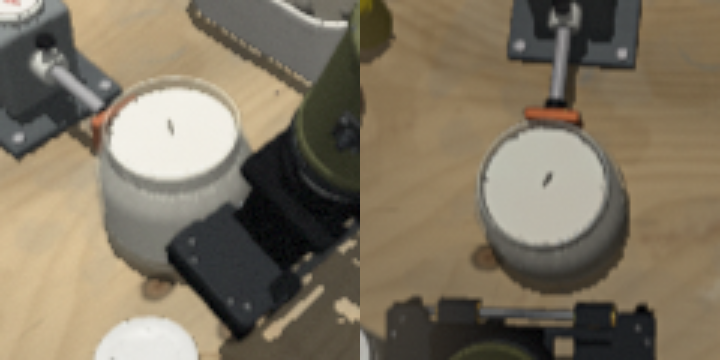

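```bash
python3 - <<'E'
from bench import job
print(job.close_job())
E
```

```text
the job is handed in; nothing more can be done
None
```

I pushed the pot in +y through the gap, then in +x onto the thermometer's pad, released it slowly and backed off, and handed the job in at about 19 s. No verdict was reported.

**Last checks:**
- **Pot position:** its centre is at about (0.624, 0.167). That is roughly 4 mm from the thermometer's centre plane, allowing for my estimate that the stand is turned about 3°.
- **Upright and still:** the lid's slope was under about 1.5° when I measured it at the press, and the pot looked upright in the final pictures. The position did not change between two sets of pictures about 0.2 s apart.
- **Pad at the press:** it had given about 7 mm by depth, or about 8 N.
- **Pad after release:** it still shows about 6–7 mm of give, so the wall rests on it. The wrist force is back to zero. That would mean bench friction is holding about 7–8 N, at or above the top of the 3–7 N given, so the depth reading is probably about 1 mm high.

**Problems on the way:**
- **First +x push:** the gripper's body rested on the pot's rim, with about 18 N back and 17 N up at the wrist. I backed off, tilted the tool to 21° and carried on; the pot stayed upright.
- **Final press:** there was some down-force on the pot again, about 9 N. I relieved it by lifting the tool slightly.
- **Networks:** they sometimes gave wrong hits for the pot, which I discarded against the depth data.

I saw no sign of contact with the tub, rack or jar. The gripper passed the tub with about 20 mm to spare and the jar with about 15 mm.

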